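# Load a specimen carrier into the self-centring guides of a tester fixture

## Task

Pick up the large round specimen carrier by its stud, set it down on the fixture plate in the wide mouth of the guides and let go of it. Then push it along the converging guides into the narrow channel until it is fully home against the stop's screw head, press it there with a steady 12 newtons for a good second (the stop sits on a load cell: never let it feel more than 25 newtons), and back away, leaving it flat and against the stop. Leave everything else on the bench where it is.

Things in the scene. Friction and masses are not known exactly. Their poses are not given: they have to be found in the camera images.
- carrier: the large round specimen carrier, bare steel, about 0.4 kg: a disc 60 mm in diameter and 20 mm thick with an upright central stud, 14 mm in diameter, from 20 to 55 mm above the underside. Stands loose on the bench, stud up, near two similar carriers. Origin: centre of the underside; z up. Sliding it on the plate takes about 1 N.
- fixture: the fixture, fixed to the bench, placed and turned differently each time: aluminium plate 260 x 160 x 12 mm carrying two steel guide rails, tops 30 mm above the bench. Origin: at bench level on the guides' centre line (y = 0); the plate spans x -120 to +140, y -80 to +80 mm. +x is the push direction, from the wide mouth to the stop.
- mouth (a point): the middle of the bare plate before the guides, at plate level (12 mm above the bench), fixture x = -80 mm, y = 0: a good set-down place for the disc. The rails' inner faces begin at fixture x = -55 mm, y = +-52 mm and converge straight to y = +-31.2 mm at x = +10 mm.
- channel (a point): the start of the parallel channel, fixture x = +10 mm, y = 0, at plate level. From here to x = +100 mm the inner faces are parallel, 62.4 mm apart; rails are 14 mm thick and 18 mm high. Closed fingers fit between them behind the disc; keep the tips a few mm above the plate and push the disc's rim from behind.
- stop: the stop: steel block 35 x 40 x 24 mm fixed on the plate in the channel, face at x = +75 to +91 mm of the fixture. Origin: on its face at plate level, centre line; +x is the push direction. From the face a round screw head (16 mm diameter, axis 11 mm above the plate) stands out 2 to 12 mm, set differently each time and not reported: it meets the disc's rim. Rigid: creep and feel for it.
- square_carrier: loose bystander: steel carrier with a SQUARE 50 x 50 x 20 mm base and the same stud (14 mm diameter, top 55 mm up). Origin: centre of underside.
- small_carrier: loose bystander: steel carrier with a SMALLER round base, 40 mm diameter x 20 mm, and the same stud (14 mm diameter, top 55 mm up). Origin: centre of underside.
- weight: loose bystander: brass weight, 38 mm diameter, 46 mm high. Origin: centre of underside.
- dish: loose bystander: shallow glass dish, 90 mm diameter, 18 mm high. Origin: centre of underside.
- jar: loose bystander: white jar, 56 mm diameter, 75 mm high. Origin: centre of underside.
- screwdriver: loose bystander: screwdriver lying flat along its x axis.
- wrench: loose bystander: open wrench lying flat along its x axis.
There are look-alikes about, which are no part of the job. What is shaped like the carrier but green is not meant.

How it is judged:
On the way, in this order (a step that is already met when the one before it is completed fails the run):
1. the large round carrier stands flat on the plate in the mouth of the guides (its centre at x -115 to -10 mm of the fixture), let go (x of carrier in the frame of fixture between -0.115 and -0.01 m and y of carrier in the frame of fixture between -0.04 and 0.04 m and z of carrier in the frame of fixture between 0.01 and 0.0145 m and angle between carrier's own z axis and vertical below 0.06 rad and contact force between the fingers and carrier below 0.2 N), for 0.2 s.
2. the carrier is pressed against the stop with 8 to 16 N for 0.7 s without a break (contact force between carrier and stop between 8 and 16 N and angle between carrier's own z axis and vertical below 0.06 rad), for 0.7 s.
At the end, for the whole second after the job is handed in: The large round carrier stands flat on the plate in the channel, its centre within 3 mm of the guides' centre line and its rim at the screw head of the stop (at most 14.5 mm before the block's face, whose screw stands out 2 to 12 mm), at rest and let go (x of carrier in the frame of stop between -0.0445 and -0.0295 m and y of carrier in the frame of fixture between -0.003 and 0.003 m and z of carrier in the frame of fixture between 0.01 and 0.0145 m and angle between carrier's own z axis and vertical below 0.05 rad and linear speed of carrier below 0.01 m/s); the robot touches nothing.
It fails at once if the stop felt more than 25 N from the carrier or the robot (contact force between any of carrier, the arm, the fingers and stop above 25 N).
It fails at once if the carrier was tipped by more than 0.5 rad (angle between carrier's own z axis and vertical above 0.5 rad).
It fails at once if another thing on the bench was moved by more than 25 mm (distance of any of square_carrier, small_carrier, weight, dish, jar, screwdriver, wrench from where it was at the start of the episode above 0.025 m).
It also fails if it takes over 67 s, if anything falls off the work surface, if the arm or the gripper's body presses on something with over 40 N, if the wrist force passes 120 N, or if a joint passes its speed limit or range.

## Robot

A 6-joint arm with a two-finger parallel gripper is mounted at the origin on the work surface. World frame = base frame: x ahead of the robot, y to its left, z up, the work surface at z = 0. Lengths are in m, angles in rad, forces in N, time in s.
With the tool pointing down it reaches from about 0.3 to 0.75 m from the base axis. Payload 8.5 kg.
Tool frame: the origin (TCP) lies at the very end of the fingers, on their centre line; the grasp point (between the pads) lies 19 mm behind it (pinch_z is the distance from the TCP to the grasp point, in m); z points along the fingers, y is the line along which they close (so a half turn about z gives the same grasp; the last joint's range is limited). The gripper opens to 88 mm and grips with 3 to 60 N. Pads are 18 mm wide; open, the fingers measure 123 mm over their backs; the gripper's body (75 mm by 187 mm) begins 45 mm behind the grasp point.
Start: joints at [-1.526, 0.381, 1.297, -0, 1.464, -0.215], TCP at [0.141, -0.532, 0.239] pointing down, gripper open.
Joint ranges: [-3.11, 3.11], [-0.89, 2.33], [0.22, 2.48], [-1.42, 4.56], [0.17, 2.85], [-2.88, 2.88]. Speed limits (rad/s): [2.39, 2.39, 3.14, 3.14, 3.14, 3.14].

## Interface

Orientations are given as a unit quaternion [x, y, z, w].
In Python, from station import get_state, get_image, sign_off, silhouettes, pinch_z gives the robot as it stands.
- The arm moves only by the tool move_arm, never from a script. Its argument "rows" is a list of rows, each a list of 3 entries, a list of its own where there are three numbers: the shift along the tool's x, y, z scaled (see below), then the turn about the tool's z scaled (see below), then the finger opening in mm, from 0 to 88.1. In form: [[[tx, ty, tz], twist, gripper], ...]. A call has 1 to 8 rows; each row shifts and turns the commanded pose from where the row before left it, along the tool's axes as they then stand; what a row does not reach is not made up. The controller multiplies each number of a shift by 40 cm and each number of a turn by 0.5 rad. A row lasts 1/12 s, in which the tool goes at most 41.7 mm and 7.16 degrees, less where a joint would pass 70% of its speed; a pose out of reach is approached as far as the arm can. A call with a number of a shift or a turn outside -1 to 1 is refused whole. A call with a gripper value outside its range is refused whole. The fingers move at their own pace and stop on an object; "force" is the grip in N (left out, the last holds). Time passes only in rows, so rows that do not move let the fingers close. It gives the time, the measured TCP pose, the force, the opening and the grip force at its end, in the units of the state.
- get_state(): the state, without advancing time (a new reading comes with each control period).
- get_image(name): name is "scene" or "top"; returns a dict with "pixels" (420x560x3 uint8, red, green, blue), "vertical_fov" (degrees; the focal length in pixels is half the picture's height over the tangent of half this angle, whatever the lens; pixels are square), "cx", "cy" (the principal point, pixels), "pose" (4x4, takes a point from camera to world coordinates). Camera axes: x right, y up, looking along -z (the intrinsics and any distortion apply to the point x, -y, -z); pixel columns grow to the right and rows downward; lengths in m; the calibration is good to about 2 mm. A picture is of the moment at which its call begins. There is no depth.
- sign_off(): hands the job in; it is judged then, once.
Trained networks look in the newest picture that a camera, given by its name, has taken for a name from the list of things; names that differ only in an ending like _2 or _b are one class to them, and where a whole thing is asked for, a point or a joint stands for the part that bears it (a point fixed in the world has none). Each returns a list of dicts, best first, with "score" (0 to 1); they miss things now and then, are a little off and sometimes report something else, mostly with a low value. They report only what shows in the picture. A call takes as long as a camera call. They do not tell look-alikes from the thing itself.
- silhouettes(label, camera): "region" (420x560 bool, what is visible of it) and "bbox" ([left, top, right, bottom] in pixels, round what is visible of it).
The state is a dict: "time": time; "qpos": joint angles; "qd": joint speeds; "joint_efforts": joint torques, N m; "ee_pos": TCP position; "ee_rot": TCP orientation; "wrist_force": force on the tool from outside, world axes, zero at the start; "ft_torque": the same for the moment, N m; "grip_width": finger opening in m; "gripper_force": force on a finger pad.
Only numpy, scipy, OpenCV 4.12 (cv2) and the standard library are available. Lean on these libraries where they do the work, as an engineer would, in place of code of your own. Each camera call takes 0.05 s, during which the arm holds its last target. There are 200 camera calls.

## Working session

There is one attempt and no reset: what is moved stays moved. The work goes in short steps, Python scripts to look and compute and a tool call to move; the robot and the scene stay as the last step left them, time stands still between calls to the robot, and variables do not carry over. Pictures are saved under pics/ and viewed, at most 10 in all, crops included, and the job is handed in when it is done.

Besides the shell and the picture viewer there is one more tool, called after "Emit:" as name(argument=value, ...), one argument or row to a line, values as JSON. move_arm: Moves the arm, as the interface text tells. Its arguments: {"type":"object","properties":{"rows":{"type":"array"},"force":{"type":"number"}},"required":["rows"]}

```bash
mkdir -p pics; ls; python3 - <<'E'
from station import *
import cv2,numpy as np
for n in ["scene","top"]:
    im=get_image(n); cv2.imwrite(f"pics/{n}0.png",im["pixels"][:,:,::-1])
    print(n,[(k,np.round(v,4).tolist() if k=="pose" else v) for k,v in im.items() if k!="pixels"])
    for l in ["carrier","fixture","stop","small_carrier","square_carrier"]:
        print(l,[(round(d["score"],2),d["bbox"]) for d in silhouettes(l,n)])
print(get_state(),pinch_z)
E
```

```text
pics
scene [('vertical_fov', 50.362019915516754), ('cx', 279.95497407632456), ('cy', 215.2962580953012), ('pose', [[-0.6976, -0.6011, 0.3899, 0.9711], [0.7165, -0.5778, 0.391, 0.3513], [-0.0097, 0.5521, 0.8337, 0.8692], [0.0, 0.0, 0.0, 1.0]])]
carrier [(0.76, [357.2, 218.5, 383.4, 247.3]), (0.73, [302.8, 222.3, 329.5, 246.3]), (0.43, [194.6, 200.0, 214.7, 220.4])]
fixture [(0.63, [180.8, 161.7, 306.7, 247.0]), (0.62, [346.4, 275.2, 375.0, 300.6])]
stop [(0.79, [194.2, 201.9, 215.1, 224.3]), (0.27, [181.3, 163.1, 304.6, 250.7])]
small_carrier [(0.65, [417.0, 253.3, 435.9, 277.2])]
square_carrier [(0.55, [347.5, 275.9, 373.1, 302.1])]
top [('vertical_fov', 53.33613806928628), ('cx', 275.8693148143803), ('cy', 211.77475255991558), ('pose', [[0.0171, 0.9993, -0.0336, 0.5348], [-0.9997, 0.0166, -0.015, -0.0225], [-0.0144, 0.0339, 0.9993, 1.0894], [0.0, 0.0, 0.0, 1.0]])]
carrier [(0.78, [214.4, 241.8, 239.6, 269.9]), (0.59, [243.7, 208.1, 269.2, 231.9])]
fixture [(0.58, [281.8, 143.2, 376.3, 257.8])]
stop [(0.49, [335.5, 163.2, 357.0, 177.8])]
small_carrier [(0.77, [164.1, 250.7, 178.6, 266.8])]
square_carrier [(0.67, [188.6, 193.0, 211.5, 220.7])]
{'time': 0.6, 'qpos': array([-1.52632877e+00,  3.80593755e-01,  1.29745029e+00, -1.17162826e-05,
        1.46356433e+00, -2.15285606e-01]), 'qd': array([ 1.15001645e-04, -2.15245041e-05,  9.76821563e-04, -7.76522072e-05,
       -2.28061071e-03,  1.97992165e-03]), 'joint_efforts': array([ 2.79907435e-04, -4.37629509e+01, -2.24669552e+01,  7.13600381e-02,
        3.13893822e-02,  8.62944830e-06]), 'ee_pos': array([ 0.14126427, -0.5315185 ,  0.23873477]), 'ee_rot': array([ 9.91577804e-01,  1.29512386e-01, -5.13252367e-06, -8.33094580e-06]), 'wrist_force': array([-0.05139439, -0.49239732, -0.06181636]), 'ft_torque': array([ 0.00554359, -0.01707211, -0.0277266 ]), 'gripper_force': 0.0, 'grip_width': 0.08826603908834868} 0.0187
```

```bash
python3 - <<'E'
import cv2
a=cv2.imread("pics/top0.png")[130:310,130:400]; cv2.imwrite("pics/topc.png",cv2.resize(a,None,fx=2.9,fy=2.9,interpolation=cv2.INTER_CUBIC))
a=cv2.imread("pics/scene0.png")[140:330,160:460]; cv2.imwrite("pics/scenec.png",cv2.resize(a,None,fx=2.6,fy=2.6,interpolation=cv2.INTER_CUBIC))
E
```

```text
(no output)
```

View pics/topc.png

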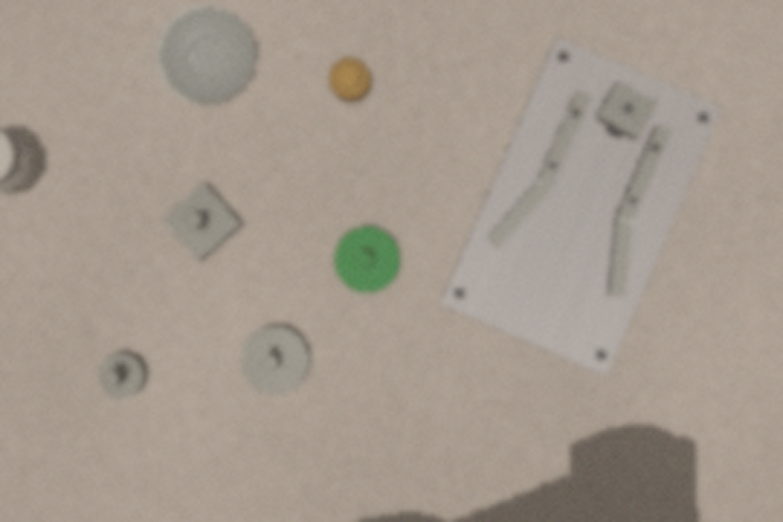

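View pics/scenec.png

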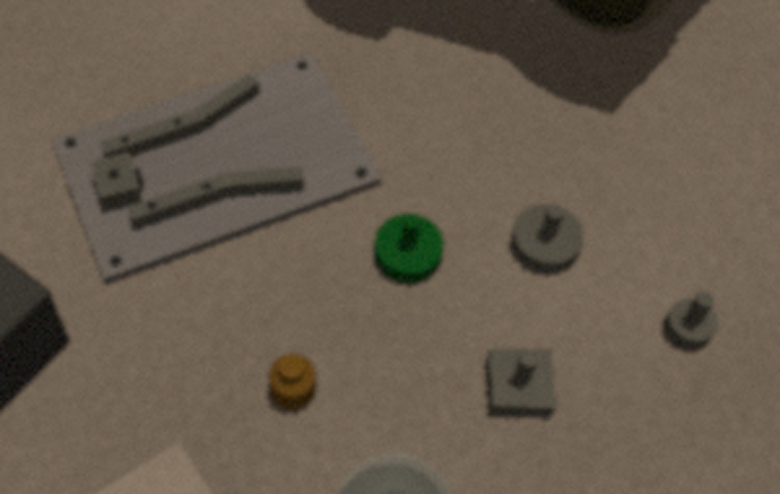

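View pics/top0.png

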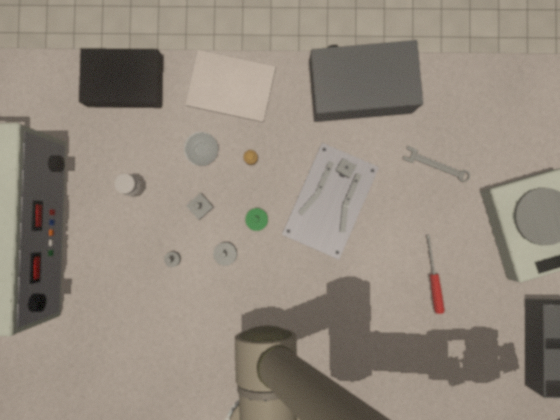

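```bash
cat > h.py <<'E'
from station import *
import cv2,numpy as np
from scipy.optimize import minimize
def proj(im,P):
    T=np.linalg.inv(im["pose"]); c=P@T[:3,:3].T+T[:3,3]
    f=210/np.tan(np.radians(im["vertical_fov"]/2))
    return np.c_[im["cx"]+f*c[:,0]/-c[:,2], im["cy"]-f*c[:,1]/-c[:,2]]
def cyl(r,z0,z1):
    a=np.linspace(0,2*np.pi,48,endpoint=False); return np.array([[r*np.cos(t),r*np.sin(t),z] for z in(z0,z1) for t in a])
def box(x0,x1,y0,y1,z0,z1): return np.array([[x,y,z] for x in(x0,x1) for y in(y0,y1) for z in(z0,z1)])
CAR=[cyl(.03,0,.02),cyl(.007,.02,.055)]; FIX=[box(-.12,.14,-.08,.08,0,.012)]
S=8
def render(im,parts,p):
    x,y,z,a=p; R=np.array([[np.cos(a),-np.sin(a),0],[np.sin(a),np.cos(a),0],[0,0,1]])
    m=np.zeros((420*S,560*S),np.uint8)
    for P in parts:
        h=cv2.convexHull(((proj(im,P@R.T+[x,y,z])+.5)*S).astype(np.float32)); cv2.fillConvexPoly(m,np.round(h).astype(np.int32),255)
    return cv2.resize(m,(560,420),interpolation=cv2.INTER_AREA)/255.
def fit(obs,parts,p0,free):
    def cost(q):
        p=np.array(p0,float); p[free]=p[free]+q*np.array([.01,.01,.01,.05])[free]
        return sum(((cv2.GaussianBlur(render(i,parts,p),(0,0),1)-m)**2).sum() for i,m in obs)
    obs=[(i,cv2.GaussianBlur(m.astype(float),(0,0),1)) for i,m in obs]
    r=minimize(cost,np.zeros(len(free)),method="Nelder-Mead",options=dict(xatol=.01,fatol=.05,initial_simplex=np.vstack([np.zeros(len(free)),np.eye(len(free))])))
    p=np.array(p0,float); p[free]+=r.x*np.array([.01,.01,.01,.05])[free]; return p.round(4),round(r.fun,1)
def mask(l,c,uv):
    ds=[d for d in silhouettes(l,c) if np.hypot((d["bbox"][0]+d["bbox"][2])/2-uv[0],(d["bbox"][1]+d["bbox"][3])/2-uv[1])<10]
    return ds[0]["region"]
def ray(im,uv,z):
    f=210/np.tan(np.radians(im["vertical_fov"]/2)); d=im["pose"][:3,:3]@[(uv[0]-im["cx"])/f,-(uv[1]-im["cy"])/f,-1]; o=im["pose"][:3,3]
    return o+d*(z-o[2])/d[2]
E
python3 - <<'E'
from h import *
A={c:get_image(c) for c in("top","scene")}
uv=dict(carrier=dict(top=(226.5,254.5),scene=(370,233)),fixture=dict(top=(329,200),scene=(243,204)))
for l,parts,z in(("carrier",CAR,.01),("fixture",FIX,.006)):
    M={c:(A[c],mask(l,c,uv[l][c])) for c in A}
    p0=list(ray(A["top"],uv[l]["top"],z)[:2])+[0,-.43 if l=="fixture" else 0]
    fr=[0,1,3] if l=="fixture" else [0,1]
    for cs in(["top"],["scene"],["top","scene"]): print(l,cs,*fit([M[c] for c in cs],parts,p0,fr))
    print("free z",*fit(list(M.values()),parts,p0,sorted(fr+[2])))
# bolts in top and scene, plate top z=.012
for c,b in(("top",[(324.5,149),(372.3,170.3),(288.5,231),(337.5,252.5)]),("scene",[(187,195),(276,165),(204,240.5),(299,206.5)])):
    g=cv2.cvtColor(A[c]["pixels"],cv2.COLOR_RGB2GRAY).astype(float); o=[]
    for u,v in b:
        u0,v0=int(u)-4,int(v)-4; w=g[v0:v0+9,u0:u0+9]; w=np.clip(np.median(w)-12-w,0,None); yy,xx=np.mgrid[:9,:9]
        o.append(ray(A[c],(u0+(w*xx).sum()/w.sum(),v0+(w*yy).sum()/w.sum()),.012)[:2])
    o=np.array(o); print(c,"bolts",o.round(4).tolist(),"mean",o.mean(0).round(4),[round(np.linalg.norm(o[i]-o[j]),4) for i,j in((0,1),(0,2),(1,3),(2,3))])
E
```

```text
carrier ['top'] [0.4626 0.1242 0.     0.    ] 2.4
carrier ['scene'] [0.4618 0.1235 0.     0.    ] 12.0
carrier ['top', 'scene'] [0.4623 0.1239 0.     0.    ] 15.0
free z [ 0.4622  0.1238 -0.0005  0.    ] 15.2
fixture ['top'] [ 0.5945 -0.1404  0.     -0.3971] 218.6
fixture ['scene'] [ 0.5931 -0.1417  0.     -0.3959] 280.7
fixture ['top', 'scene'] [ 0.5936 -0.1409  0.     -0.3945] 510.6
free z [ 0.5942 -0.14    0.0029 -0.3961] 497.4
top bolts [[0.7356, -0.1273], [0.6827, -0.2524], [0.523, -0.0383], [0.4708, -0.1643]] mean [ 0.603  -0.1456] [np.float64(0.1358), np.float64(0.2305), np.float64(0.2295), np.float64(0.1365)]
scene bolts [[0.6815, -0.2525], [0.4692, -0.1638], [0.7346, -0.1256], [0.522, -0.0358]] mean [ 0.6018 -0.1444] [np.float64(0.2301), np.float64(0.1376), np.float64(0.1384), np.float64(0.2308)]
```

Emit:
move_arm(
  rows=[
    [[0,0,0],0.2187,45],
    [[0,0,0],0.2187,45],
    [[0,0,0],0.2187,45],
    [[0,0,0],0.2187,45],
    [[0,0,0],0.2187,45],
    [[0,0,0],0.2187,45],
  ],
)

```text
time: 1.4
ee_pos: [0.1413, -0.5315, 0.2388]
ee_rot: [0.98, -0.2, 0.0, -0.0]
wrist_force: [0.0, -0.4, 0.3]
grip_width: 0.0504
gripper_force: 0.0
```

```bash
cat > d.py <<'E'
import sys; from station import *; import numpy as np
from scipy.spatial.transform import Rotation as R
F=np.array([.5936,-.1411]); Y=-.3965
s=get_state(); r=R.from_quat(s["ee_rot"]); p=s["ee_pos"]; M=r.as_matrix()
c,n=np.cos(Y),np.sin(Y); q=p[:2]-F
print("t",round(s["time"],2),"pos",p.round(4),"fix xy",np.round([c*q[0]+n*q[1],-n*q[0]+c*q[1]],4),"phi",round(np.arctan2(M[1,0],M[0,0]),4),"tilt",M[:2,2].round(4),"w",round(s["grip_width"],4),"gf",s["gripper_force"],"F",s["wrist_force"].round(2),"Ffix",np.round([c*s["wrist_force"][0]+n*s["wrist_force"][1],-n*s["wrist_force"][0]+c*s["wrist_force"][1]],2))
a=[float(v) for v in sys.argv[2:]]
if len(sys.argv)>1:
    if sys.argv[1]=="f": a[:2]=F+[c*a[0]-n*a[1],n*a[0]+c*a[1]]
    print("target",np.round(a,4),"total units",(M.T@(np.array(a)-p)/.4).round(4))
E
python3 d.py w .4622 .1239 .1
```

```text
t 1.4 pos [ 0.1413 -0.5315  0.2388] fix xy [-0.2664 -0.5348] phi -0.4017 tilt [0. 0.] w 0.0504 gf 0.0 F [ 0.02 -0.41  0.26] Ffix [ 0.17 -0.37]
target [0.4622 0.1239 0.1   ] total units [ 0.0977 -1.8218  0.3469]
```

Emit:
move_arm(
  rows=[
    [[0.0049,-0.0911,0],0,45],
    [[0.0049,-0.0911,0],0,45],
    [[0.0049,-0.0911,0],0,45],
    [[0.0049,-0.0911,0],0,45],
    [[0.0049,-0.0911,0],0,45],
    [[0.0049,-0.0911,0],0,45],
    [[0.0049,-0.0911,0],0,45],
    [[0.0049,-0.0911,0],0,45],
  ],
)

```text
time: 2.07
ee_pos: [0.2686, -0.267, 0.2389]
ee_rot: [0.98, -0.197, 0.0, 0.0]
wrist_force: [0.3, 0.2, -0.4]
grip_width: 0.0449
gripper_force: 0.0
```

Emit:
move_arm(
  rows=[
    [[0.0049,-0.0911,0.02],0,45],
    [[0.0049,-0.0911,0.02],0,45],
    [[0.0049,-0.0911,0.02],0,45],
    [[0.0049,-0.0911,0.02],0,45],
    [[0.0049,-0.0911,0.02],0,45],
    [[0.0049,-0.0911,0.02],0,45],
    [[0.0049,-0.0911,0.02],0,45],
    [[0.0049,-0.0911,0.02],0,45],
  ],
)

```text
time: 2.73
ee_pos: [0.3958, -0.0039, 0.1746]
ee_rot: [0.98, -0.197, 0.0, 0.0]
wrist_force: [0.8, -0.8, 0.2]
grip_width: 0.0449
gripper_force: 0.0
```

```bash
python3 d.py w .4622 .1239 .1
```

```text
t 2.73 pos [ 0.3958 -0.0039  0.1746] fix xy [-0.2355  0.0501] phi -0.3962 tilt [ 0.0008 -0.0003] w 0.0449 gf 0.0 F [ 0.82 -0.81  0.15] Ffix [ 1.07 -0.43]
target [0.4622 0.1239 0.1   ] total units [ 0.0297 -0.3588  0.1866]
```

Emit:
move_arm(
  rows=[
    [[0.0074,-0.09,0.04],0,45],
    [[0.0074,-0.09,0.04],0,45],
    [[0.0074,-0.09,0.04],0,45],
    [[0.0074,-0.09,0.04],0,45],
    [[0,0,0],0,45],
    [[0,0,0],0,45],
  ],
)

```text
time: 3.23
ee_pos: [0.4616, 0.1237, 0.1099]
ee_rot: [0.981, -0.195, -0.001, 0.0]
wrist_force: [0.4, 0.2, 0.2]
grip_width: 0.0448
gripper_force: 0.0
```

```bash
python3 d.py w .4622 .1239 .026; python3 - <<'E'
from h import *
im=get_image("scene"); a=im["pixels"][180:320,280:460,::-1]; cv2.imwrite("pics/g.png",cv2.resize(a,None,fx=4,fy=4,interpolation=cv2.INTER_CUBIC))
E
```

```text
t 3.23 pos [0.4616 0.1237 0.1099] fix xy [-0.224   0.1933] phi -0.3933 tilt [-0.0019 -0.0001] w 0.0448 gf 0.0 F [0.43 0.15 0.17] Ffix [0.34 0.31]
target [0.4622 0.1239 0.026 ] total units [ 0.0014 -0.0012  0.2097]
```

View pics/g.png

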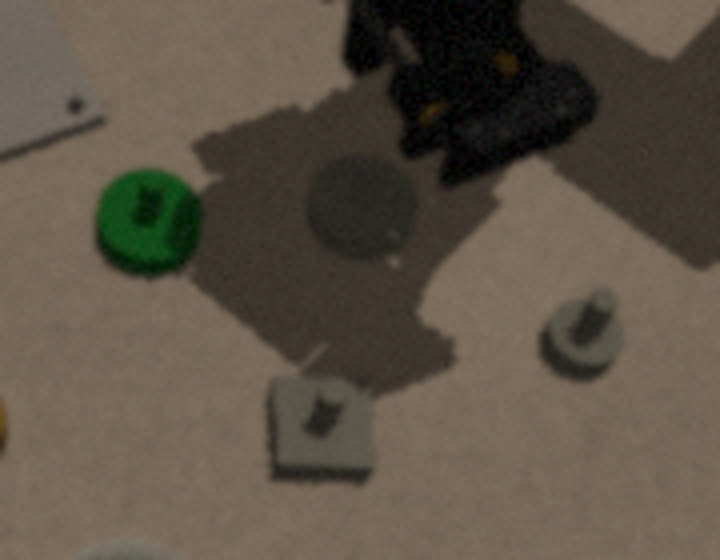

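Emit:
move_arm(
  rows=[
    [[0,0,0.035],0,45],
    [[0,0,0.035],0,45],
    [[0,0,0.035],0,45],
    [[0,0,0.035],0,45],
    [[0,0,0.035],0,45],
    [[0,0,0.0347],0,45],
    [[0,0,0],0,45],
  ],
)

```text
time: 3.87
ee_pos: [0.4609, 0.1212, 0.026]
ee_rot: [0.98, -0.198, -0.001, 0.0]
wrist_force: [-0.4, 0.7, -0.5]
grip_width: 0.0451
gripper_force: 0.0
```

Emit:
move_arm(
  force=25,
  rows=[
    [[0,0,0],0,5],
    [[0,0,0],0,5],
    [[0,0,0],0,5],
    [[0,0,0],0,5],
    [[0,0,0],0,5],
    [[0,0,0],0,5],
  ],
)

```text
time: 4.37
ee_pos: [0.4623, 0.1226, 0.0275]
ee_rot: [0.98, -0.197, 0.001, -0.0]
wrist_force: [0.4, 2.0, 6.1]
grip_width: 0.0129
gripper_force: 25.0
```

```bash
python3 d.py f -.08 0 .15
```

```text
t 4.37 pos [0.4623 0.1226 0.0275] fix xy [-0.223   0.1926] phi -0.3963 tilt [0.0017 0.0002] w 0.0129 gf 24.99875597655773 F [0.44 1.97 6.12] Ffix [-0.35  1.99]
target [ 0.5198 -0.1102  0.15  ] total units [ 0.3578  0.4812 -0.306 ]
```

Emit:
move_arm(
  force=40,
  rows=[
    [[0,0,0],0,5],
    [[0,0,-0.02],0,5],
    [[0,0,-0.05],0,5],
    [[0,0,-0.08],0,5],
    [[0,0,-0.08],0,5],
    [[0,0,-0.05],0,5],
    [[0,0,-0.02],0,5],
    [[0,0,0],0,5],
  ],
)

```text
time: 5.03
ee_pos: [0.462, 0.1225, 0.1481]
ee_rot: [0.98, -0.197, 0.001, -0.0]
wrist_force: [0.1, -0.1, -5.2]
grip_width: 0.0128
gripper_force: 40.0
```

```bash
python3 d.py f -.08 0 .12
```

```text
t 5.03 pos [0.462  0.1225 0.1481] fix xy [-0.2232  0.1923] phi -0.3961 tilt [ 0.0023 -0.0001] w 0.0128 gf 39.997667111456394 F [ 0.05 -0.07 -5.24] Ffix [ 0.08 -0.05]
target [ 0.5198 -0.1102  0.12  ] total units [0.3577 0.481  0.0706]
```

Emit:
move_arm(
  rows=[
    [[0.0179,0.0241,0],0,5],
    [[0.0358,0.0481,0],0,5],
    [[0.0572,0.077,0],0,5],
    [[0.0608,0.0818,0],0,5],
    [[0.0608,0.0818,0],0,5],
    [[0.0572,0.077,0],0,5],
    [[0.0358,0.0481,0],0,5],
    [[0.0322,0.0433,0],0,5],
  ],
)

```text
time: 5.7
ee_pos: [0.5188, -0.1123, 0.1445]
ee_rot: [0.98, -0.198, -0.002, -0.0]
wrist_force: [-0.3, -0.3, -5.0]
grip_width: 0.013
gripper_force: 40.0
```

Emit:
move_arm(
  rows=[
    [[0,0,0.04],0,5],
    [[0,0,0.06],0,5],
    [[0,0,0.06],0,5],
    [[0,0,0.05],0,5],
    [[0,0,0],0,5],
    [[0,0,0],0,5],
  ],
)

```text
time: 6.2
ee_pos: [0.5184, -0.1099, 0.0612]
ee_rot: [0.98, -0.197, -0.002, -0.001]
wrist_force: [-0.4, 0.5, -3.8]
grip_width: 0.0127
gripper_force: 40.0
```

```bash
python3 d.py f -.08 0 .0395; python3 - <<'E'
from h import *
im=get_image("scene"); a=im["pixels"][130:290,170:370,::-1]; cv2.imwrite("pics/m.png",cv2.resize(a,None,fx=3.7,fy=3.7,interpolation=cv2.INTER_CUBIC))
E
```

```text
t 6.2 pos [ 0.5184 -0.1099  0.0612] fix xy [-0.0814 -0.0002] phi -0.3963 tilt [-0.0043  0.0019] w 0.0127 gf 39.999066945165396 F [-0.36  0.53 -3.78] Ffix [-0.54  0.35]
target [ 0.5198 -0.1102  0.0395] total units [ 0.0038 -0.0006  0.0542]
```

View pics/m.png

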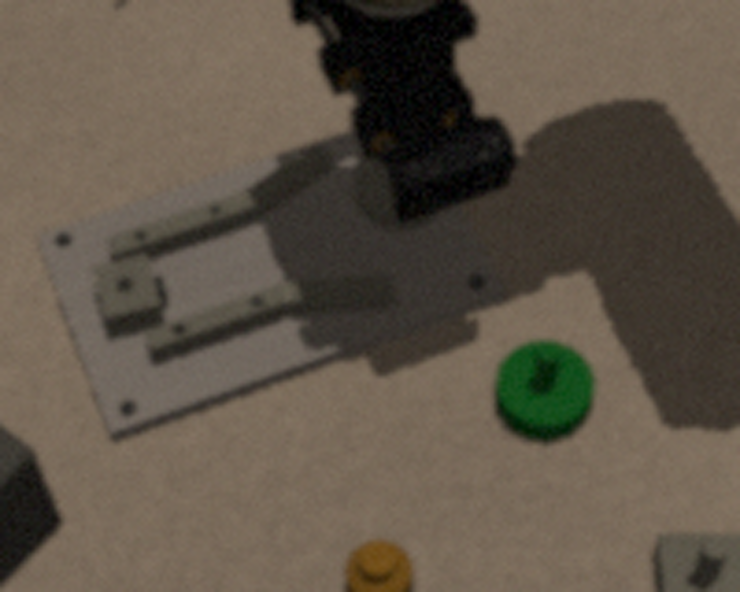

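Emit:
move_arm(
  rows=[
    [[0.002,0,0.018],0,5],
    [[0.0015,0,0.015],0,5],
    [[0,0,0.01],0,5],
    [[0,0,0.005],0,5],
    [[0,0,0],0,5],
    [[0,0,0],0,5],
  ],
)

```text
time: 6.75
ee_pos: [0.5208, -0.1108, 0.0438]
ee_rot: [0.98, -0.197, 0.0, 0.0]
wrist_force: [0.2, -0.5, -4.4]
grip_width: 0.0127
gripper_force: 40.0
```

Emit:
move_arm(
  rows=[
    [[0,0,0.0025],0,5],
    [[0,0,0.0025],0,5],
    [[0,0,0],0,5],
    [[0,0,0],0,5],
  ],
)

```text
time: 7.08
ee_pos: [0.5208, -0.1109, 0.0417]
ee_rot: [0.98, -0.197, 0.0, -0.0]
wrist_force: [0.9, 0.1, -4.8]
grip_width: 0.0126
gripper_force: 40.0
```

```bash
python3 d.py f -.08 0 .0395
```

```text
t 7.08 pos [ 0.5208 -0.1109  0.0417] fix xy [-0.0789 -0.0002] phi -0.3963 tilt [ 0.0001 -0.    ] w 0.0126 gf 39.998941998928785 F [ 0.88  0.13 -4.85] Ffix [0.76 0.46]
target [ 0.5198 -0.1102  0.0395] total units [-0.0028 -0.0006  0.0055]
```

Still hanging, about 2 mm high; creep on.

Emit:
move_arm(
  rows=[
    [[0,0,0.0025],0,5],
    [[0,0,0.0015],0,5],
    [[0,0,0],0,5],
    [[0,0,0],0,5],
  ],
)

```text
time: 7.42
ee_pos: [0.5207, -0.1108, 0.04]
ee_rot: [0.98, -0.197, -0.0, -0.0]
wrist_force: [0.2, 0.4, -4.2]
grip_width: 0.0128
gripper_force: 40.0
```

Emit:
move_arm(
  rows=[
    [[0,0,0.0015],0,5],
    [[0,0,0],0,5],
    [[0,0,0],0,5],
  ],
)

```text
time: 7.67
ee_pos: [0.5208, -0.111, 0.0396]
ee_rot: [0.98, -0.197, 0.0, 0.0]
wrist_force: [-0.9, -0.1, -2.1]
grip_width: 0.0129
gripper_force: 40.0
```

Emit:
move_arm(
  force=10,
  rows=[
    [[0,0,0.001],0,5],
    [[0,0,0],0,5],
    [[0,0,0],0,5],
    [[0,0,0],0,30],
    [[0,0,0],0,45],
    [[0,0,0],0,45],
    [[0,0,0],0,45],
    [[0,0,0],0,45],
  ],
)

```text
time: 8.33
ee_pos: [0.5208, -0.1109, 0.039]
ee_rot: [0.98, -0.197, 0.0, -0.0]
wrist_force: [0.5, -0.5, -0.0]
grip_width: 0.0441
gripper_force: 0.0
```

Emit:
move_arm(
  rows=[
    [[0,0,0],0,45],
    [[0,0,0],0,45],
    [[0,0,-0.05],0,45],
    [[0,0,-0.08],0,45],
    [[0,0,-0.09],0,45],
    [[0,0,-0.05],0,45],
    [[-0.08,0,0],0,45],
    [[-0.07,0,0],0,30],
  ],
)

```text
time: 9.0
ee_pos: [0.4653, -0.0877, 0.148]
ee_rot: [0.98, -0.197, 0.001, 0.0]
wrist_force: [0.1, 0.3, -0.7]
grip_width: 0.0403
gripper_force: 0.0
```

Emit:
move_arm(
  rows=[
    [[-0.06,0,0],0,0],
    [[0,0,0],0,0],
    [[0,0,0],0,0],
    [[0,0,0],0,0],
    [[0,0,0],0,0],
  ],
)

```text
time: 9.42
ee_pos: [0.4442, -0.0789, 0.1471]
ee_rot: [0.98, -0.197, 0.0, 0.0]
wrist_force: [0.5, 0.1, 1.0]
grip_width: 0.0073
gripper_force: 0.0
```

```bash
python3 d.py f -.127 0 .02; python3 - <<'E'
from h import *
A={c:get_image(c) for c in("top","scene")}
p0=[.5207,-.111,.012,0]; F=np.array([.5936,-.1411]); c,n=np.cos(-.3965),np.sin(-.3965)
O=[]
for k in A:
    uv=proj(A[k],np.array([[.5207,-.111,.022]]))[0]
    try: O.append((A[k],mask("carrier",k,uv))); p,e=fit(O[-1:],CAR,p0,[0,1]); q=p[:2]-F; print(k,p,e,"fix",c*q[0]+n*q[1],-n*q[0]+c*q[1])
    except IndexError: print(k,"none",uv)
print(fit(O,CAR,p0,[0,1,2]))
a=A["scene"]["pixels"][130:290,170:370,::-1]; cv2.imwrite("pics/r.png",cv2.resize(a,None,fx=3.7,fy=3.7,interpolation=cv2.INTER_CUBIC))
E
```

```text
t 9.42 pos [ 0.4442 -0.0789  0.1471] fix xy [-0.1618 -0.0003] phi -0.3964 tilt [ 0.0006 -0.0003] w 0.0073 gf 0.0 F [0.49 0.09 0.97] Ffix [0.42 0.27]
target [ 0.4765 -0.0921  0.02  ] total units [ 0.0869 -0.0008  0.3177]
top none [316.56709314 232.07220132]
scene [ 0.5192 -0.1115  0.012   0.    ] 5.4 fix -0.08005921316275481 -0.001429121324657185
(array([ 0.5203, -0.1104,  0.0136,  0.    ]), np.float64(5.8))
```

View pics/r.png

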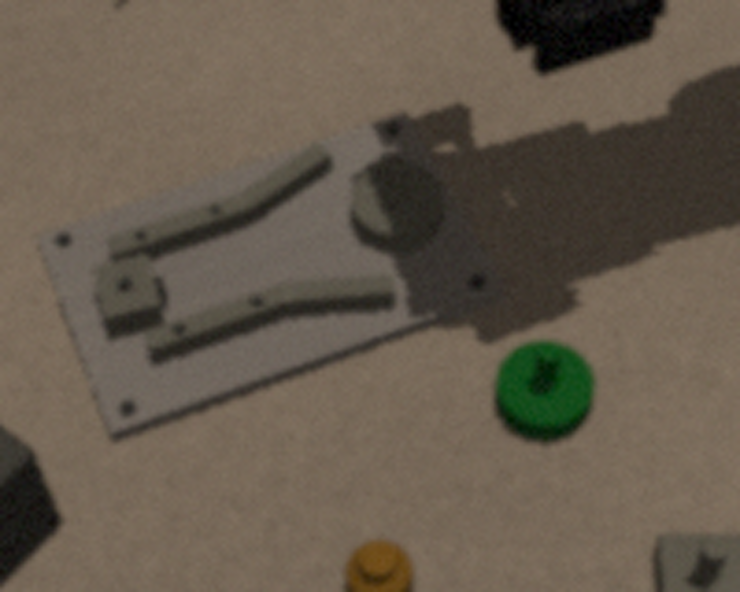

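Emit:
move_arm(
  rows=[
    [[0,0,0.05],0,0],
    [[0,0,0.08],0,0],
    [[0,0,0.08],0,0],
    [[0,0,0.06],0,0],
    [[0,0,0.04],0,0],
    [[0,0,0.0127],0,0],
    [[0,0,0],0,0],
    [[0,0,0],0,0],
  ],
)

```text
time: 10.28
ee_pos: [0.4437, -0.0786, 0.0185]
ee_rot: [0.98, -0.197, 0.0, 0.0]
wrist_force: [-0.1, 0.4, 0.3]
grip_width: 0.0007
gripper_force: 0.0
```

```bash
python3 d.py f -.121 0 .018; python3 - <<'E'
from h import *
F=np.array([.5936,-.1411]); c,n=np.cos(-.3965),np.sin(-.3965); w=F+.083*np.array([c,n]); O=[]
for k in("top","scene"):
    im=get_image(k); uv=proj(im,np.array([[*(w+.017*np.array([c,n])),.026]]))[0]
    try:
        O.append((im,mask("stop",k,uv))); p,e=fit(O[-1:],[box(0,.035,-.02,.02,.012,.036)],[*w,0,-.3965],[0,1]); q=p[:2]-F
        print(k,e,"stop face fix",c*q[0]+n*q[1],-n*q[0]+c*q[1])
    except IndexError: print(k,"none",uv)
E
```

```text
t 10.28 pos [ 0.4437 -0.0786  0.0185] fix xy [-0.1624 -0.0003] phi -0.3963 tilt [ 0.0006 -0.0003] w 0.0007 gf 0.0 F [-0.07  0.41  0.29] Ffix [-0.23  0.35]
target [ 0.482  -0.0944  0.018 ] total units [ 0.1034 -0.0006  0.0013]
top 5.7 stop face fix 0.08366108767368208 0.0003352748968929557
scene 8.1 stop face fix 0.08246416540888807 -0.0014667731302252136
```

Emit:
move_arm(
  rows=[
    [[0.035,0,0],0,0],
    [[0.035,0,0],0,0],
    [[0.025,0,0],0,0],
    [[0.006,0,0],0,0],
    [[0.006,0,0],0,0],
    [[0.006,0,0],0,0],
    [[0.01,0,0],0,0],
    [[0.01,0,0],0,0],
  ],
)

```text
time: 11.15
ee_pos: [0.4918, -0.0986, 0.0181]
ee_rot: [0.98, -0.197, -0.001, -0.0]
wrist_force: [-2.9, 1.7, 1.6]
grip_width: 0.0006
gripper_force: 1.5
```

Emit:
move_arm(
  rows=[
    [[0.014,0,0],0,0],
    [[0.014,0,0],0,0],
    [[0.014,0,0],0,0],
    [[0.014,0,0],0,0],
    [[0.014,0,0],0,0],
    [[0.014,0,0],0,0],
    [[0.014,0,0],0,0],
    [[0.014,0,0],0,0],
  ],
)

```text
time: 11.82
ee_pos: [0.5342, -0.1165, 0.018]
ee_rot: [0.98, -0.197, -0.0, -0.0]
wrist_force: [-3.6, 1.4, 2.5]
grip_width: 0.0004
gripper_force: 1.7
```

```bash
python3 d.py f -.006 0 .018
```

```text
t 11.82 pos [ 0.5342 -0.1165  0.018 ] fix xy [-0.0643 -0.0002] phi -0.3963 tilt [-0.0001  0.    ] w 0.0004 gf 1.6720581986010075 F [-3.59  1.35  2.47] Ffix [-3.84 -0.14]
target [ 0.5881 -0.1388  0.018 ] total units [ 1.458e-01 -5.000e-04 -1.000e-04]
```

Emit:
move_arm(
  rows=[
    [[0.014,0,0],0,0],
    [[0.014,0,0],0,0],
    [[0.014,0,0],0,0],
    [[0.014,0,0],0,0],
    [[0.014,0,0],0,0],
    [[0.01,0,0],0,0],
    [[0,0,0],0,0],
  ],
)

```text
time: 12.4
ee_pos: [0.5642, -0.1291, 0.0179]
ee_rot: [0.98, -0.197, 0.001, 0.0]
wrist_force: [0.2, -0.2, -0.6]
grip_width: 0.001
gripper_force: 0.0
```

```bash
python3 d.py f -.006 0 .018;  python3 - <<'E'
from h import *
A=get_image("scene")
a=A["pixels"][140:260,170:330,::-1]; cv2.imwrite("pics/p.png",cv2.resize(a,None,fx=4.5,fy=4.5,interpolation=cv2.INTER_CUBIC))
E
```

```text
t 12.4 pos [ 0.5642 -0.1291  0.0179] fix xy [-0.0317 -0.0003] phi -0.3964 tilt [ 0.0014 -0.0006] w 0.001 gf 0.0 F [ 0.23 -0.24 -0.55] Ffix [ 0.31 -0.13]
target [ 0.5881 -0.1388  0.018 ] total units [ 0.0642 -0.0007 -0.0001]
```

View pics/p.png

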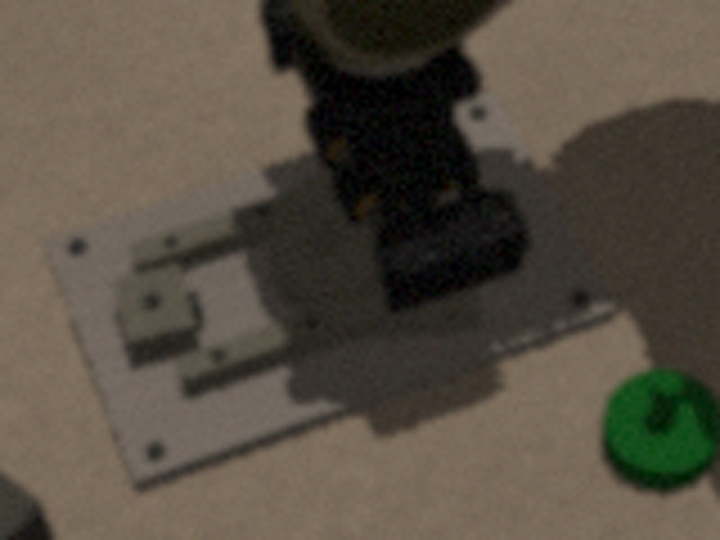

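Emit:
move_arm(
  rows=[
    [[0.008,0,0],0,0],
    [[0.008,0,0],0,0],
    [[0.008,0,0],0,0],
    [[0.008,0,0],0,0],
    [[0.008,0,0],0,0],
    [[0.008,0,0],0,0],
    [[0.008,0,0],0,0],
    [[0.006,0,0],0,0],
  ],
)

```text
time: 13.12
ee_pos: [0.5864, -0.1383, 0.0179]
ee_rot: [0.98, -0.197, 0.0, -0.0]
wrist_force: [-1.0, 0.1, -0.8]
grip_width: 0.0006
gripper_force: 0.7
```

```bash
python3 d.py f 0 0 .018
```

```text
t 13.12 pos [ 0.5864 -0.1383  0.0179] fix xy [-0.0077 -0.0002] phi -0.3963 tilt [0. 0.] w 0.0006 gf 0.738059263676405 F [-0.96  0.06 -0.83] Ffix [-0.91 -0.32]
target [ 0.5936 -0.1411  0.018 ] total units [ 0.0192 -0.0005 -0.0002]
```

Emit:
move_arm(
  rows=[
    [[0.0015,0,0],0,0],
    [[0.0015,0,0],0,0],
    [[0.0015,0,0],0,0],
    [[0.0015,0,0],0,0],
    [[0,0,0],0,0],
  ],
)

```text
time: 13.53
ee_pos: [0.5883, -0.1391, 0.018]
ee_rot: [0.98, -0.197, 0.0, 0.0]
wrist_force: [-1.0, 0.3, -1.2]
grip_width: 0.0004
gripper_force: 0.6
```

```bash
python3 d.py
```

```text
t 13.53 pos [ 0.5883 -0.1391  0.018 ] fix xy [-0.0056 -0.0002] phi -0.3963 tilt [ 0.0001 -0.    ] w 0.0004 gf 0.6061127968132496 F [-1.    0.33 -1.16] Ffix [-1.05 -0.08]
```

Emit:
move_arm(
  rows=[
    [[0.0015,0,0],0,0],
    [[0.0015,0,0],0,0],
    [[0.0015,0,0],0,0],
    [[0.0015,0,0],0,0],
    [[0,0,0],0,0],
  ],
)

```text
time: 13.95
ee_pos: [0.5906, -0.1401, 0.018]
ee_rot: [0.98, -0.197, 0.0, 0.0]
wrist_force: [-1.2, -0.5, -1.5]
grip_width: 0.0006
gripper_force: 0.6
```

```bash
python3 d.py
```

```text
t 13.95 pos [ 0.5906 -0.1401  0.018 ] fix xy [-0.0031 -0.0002] phi -0.3963 tilt [ 0.0002 -0.    ] w 0.0006 gf 0.5659103114157915 F [-1.22 -0.48 -1.54] Ffix [-0.95 -0.91]
```

Emit:
move_arm(
  rows=[
    [[0.0015,0,0],0,0],
    [[0.0015,0,0],0,0],
    [[0.0015,0,0],0,0],
    [[0.0015,0,0],0,0],
    [[0,0,0],0,0],
  ],
)

```text
time: 14.37
ee_pos: [0.5929, -0.141, 0.018]
ee_rot: [0.98, -0.197, 0.0, -0.0]
wrist_force: [-1.0, 1.0, -1.3]
grip_width: 0.0005
gripper_force: 0.6
```

```bash
python3 d.py
```

```text
t 14.37 pos [ 0.5929 -0.141   0.018 ] fix xy [-0.0007 -0.0002] phi -0.3963 tilt [ 0.0002 -0.    ] w 0.0005 gf 0.5754048563539982 F [-1.05  1.03 -1.3 ] Ffix [-1.36  0.54]
```

Emit:
move_arm(
  rows=[
    [[0.0015,0,0],0,0],
    [[0.0015,0,0],0,0],
    [[0.0015,0,0],0,0],
    [[0.0015,0,0],0,0],
    [[0,0,0],0,0],
  ],
)

```text
time: 14.78
ee_pos: [0.5951, -0.142, 0.018]
ee_rot: [0.98, -0.197, 0.0, -0.0]
wrist_force: [-0.2, 0.7, -2.1]
grip_width: 0.0006
gripper_force: 0.6
```

Emit:
move_arm(
  rows=[
    [[0.0015,0,0],0,0],
    [[0.0015,0,0],0,0],
    [[0.0015,0,0],0,0],
    [[0.0015,0,0],0,0],
    [[0,0,0],0,0],
  ],
)

```text
time: 15.2
ee_pos: [0.5973, -0.1429, 0.018]
ee_rot: [0.98, -0.197, 0.0, 0.0]
wrist_force: [-1.9, 0.1, -0.0]
grip_width: 0.0006
gripper_force: 0.6
```

Emit:
move_arm(
  rows=[
    [[0.0015,0,0],0,0],
    [[0.0015,0,0],0,0],
    [[0.0015,0,0],0,0],
    [[0.0015,0,0],0,0],
    [[0,0,0],0,0],
  ],
)

```text
time: 15.62
ee_pos: [0.5995, -0.1438, 0.018]
ee_rot: [0.98, -0.197, 0.0, 0.0]
wrist_force: [0.1, -0.1, -1.5]
grip_width: 0.0004
gripper_force: 0.6
```

Emit:
move_arm(
  rows=[
    [[0.0015,0,0],0,0],
    [[0.0015,0,0],0,0],
    [[0.0015,0,0],0,0],
    [[0.0015,0,0],0,0],
    [[0,0,0],0,0],
  ],
)

```text
time: 16.03
ee_pos: [0.6011, -0.1444, 0.0179]
ee_rot: [0.98, -0.197, -0.001, -0.0]
wrist_force: [-4.8, 1.6, 1.0]
grip_width: 0.0004
gripper_force: 2.3
```

Emit:
move_arm(
  rows=[
    [[0.001,0,0],0,0],
    [[0,0,0],0,0],
    [[0,0,0],0,0],
  ],
)

```text
time: 16.28
ee_pos: [0.6011, -0.1444, 0.0179]
ee_rot: [0.98, -0.197, -0.001, -0.0]
wrist_force: [-7.0, 1.4, 2.2]
grip_width: 0.0007
gripper_force: 3.0
```

```bash
python3 d.py
```

```text
t 16.28 pos [ 0.6011 -0.1444  0.0179] fix xy [ 0.0082 -0.0002] phi -0.3962 tilt [-0.0023  0.0009] w 0.0007 gf 3.042523004114628 F [-6.96  1.37  2.22] Ffix [-6.94 -1.42]
```

Emit:
move_arm(
  rows=[
    [[0.001,0,0],0,0],
    [[0.001,0,0],0,0],
    [[0,0,0],0,0],
  ],
)

```text
time: 16.53
ee_pos: [0.6012, -0.1444, 0.0179]
ee_rot: [0.98, -0.197, -0.002, -0.0]
wrist_force: [-8.3, 3.1, 3.4]
grip_width: 0.0007
gripper_force: 4.5
```

```bash
python3 d.py
```

```text
t 16.53 pos [ 0.6012 -0.1444  0.0179] fix xy [ 0.0083 -0.0001] phi -0.3961 tilt [-0.0039  0.0015] w 0.0007 gf 4.541322514414787 F [-8.34  3.14  3.43] Ffix [-8.91 -0.32]
```

Emit:
move_arm(
  rows=[
    [[0.001,0,0],0,0],
    [[0.001,0,0],0,0],
    [[0,0,0],0,0],
  ],
)

```text
time: 16.78
ee_pos: [0.6013, -0.1445, 0.0179]
ee_rot: [0.98, -0.197, -0.003, -0.0]
wrist_force: [-12.2, 4.0, 5.1]
grip_width: 0.0005
gripper_force: 6.0
```

```bash
python3 d.py
```

```text
t 16.78 pos [ 0.6013 -0.1445  0.0179] fix xy [ 0.0084 -0.0001] phi -0.396 tilt [-0.0055  0.0021] w 0.0005 gf 6.043471680313814 F [-12.16   4.01   5.09] Ffix [-12.77  -1.  ]
```

Emit:
move_arm(
  rows=[
    [[0,0,0],0,0],
    [[0,0,0],0,0],
    [[0,0,0],0,0],
    [[0,0,0],0,0],
    [[0,0,0],0,0],
    [[0,0,0],0,0],
    [[0,0,0],0,0],
    [[0,0,0],0,0],
  ],
)

```text
time: 17.45
ee_pos: [0.6013, -0.1445, 0.0178]
ee_rot: [0.98, -0.197, -0.003, -0.0]
wrist_force: [-12.8, 3.2, 5.5]
grip_width: 0.0005
gripper_force: 6.0
```

Emit:
move_arm(
  rows=[
    [[0,0,0],0,0],
    [[0,0,0],0,0],
    [[0,0,0],0,0],
    [[0,0,0],0,0],
    [[0,0,0],0,0],
    [[0,0,0],0,0],
    [[0,0,0],0,0],
    [[0,0,0],0,0],
  ],
)

```text
time: 18.12
ee_pos: [0.6013, -0.1444, 0.0178]
ee_rot: [0.98, -0.197, -0.003, -0.001]
wrist_force: [-12.2, 4.1, 5.6]
grip_width: 0.0006
gripper_force: 6.0
```

```bash
python3 d.py
```

```text
t 18.12 pos [ 0.6013 -0.1444  0.0178] fix xy [ 0.0084 -0.0001] phi -0.396 tilt [-0.0055  0.0022] w 0.0006 gf 5.9959993860684335 F [-12.19   4.09   5.63] Ffix [-12.83  -0.94]
```

Emit:
move_arm(
  rows=[
    [[-0.002,0,0],0,0],
    [[-0.004,0,0],0,0],
    [[-0.006,0,0],0,0],
    [[-0.015,0,0],0,0],
    [[-0.03,0,0],0,0],
    [[-0.05,0,0],0,0],
    [[-0.07,0,0],0,0],
    [[-0.07,0,0],0,0],
  ],
)

```text
time: 18.78
ee_pos: [0.5116, -0.1071, 0.0182]
ee_rot: [0.98, -0.197, 0.001, 0.0]
wrist_force: [0.1, -0.5, -1.0]
grip_width: 0.0003
gripper_force: 0.0
```

Emit:
move_arm(
  rows=[
    [[-0.05,0,-0.05],0,0],
    [[-0.05,0,-0.08],0,0],
    [[-0.05,0,-0.09],0,0],
    [[0,0,-0.1],0,0],
    [[0,0,-0.08],0,0],
    [[0,0,-0.03],0,0],
    [[0,0,0],0,0],
    [[0,0,0],0,0],
  ],
)

```text
time: 19.45
ee_pos: [0.4568, -0.0841, 0.1899]
ee_rot: [0.98, -0.197, 0.001, 0.0]
wrist_force: [0.5, -0.3, -0.4]
grip_width: 0.0005
gripper_force: 0.0
```

```bash
python3 d.py; python3 - <<'E'
from h import *
F=np.array([.5936,-.1411]); c,n=np.cos(-.3965),np.sin(-.3965); w=F+.047*np.array([c,n])
for k in("top","scene"):
    im=get_image(k); uv=proj(im,np.array([[*w,.022]]))[0]
    try:
        p,e=fit([(im,mask("carrier",k,uv))],CAR,[*w,.012,0],[0,1]); q=p[:2]-F; print(k,p,e,"fix",c*q[0]+n*q[1],-n*q[0]+c*q[1])
    except IndexError: print(k,"none",uv)
a=im["pixels"][130:290,170:370,::-1]; cv2.imwrite("pics/e.png",cv2.resize(a,None,fx=3.7,fy=3.7,interpolation=cv2.INTER_CUBIC))
E
```

```text
t 19.45 pos [ 0.4568 -0.0841  0.1899] fix xy [-0.1482 -0.0002] phi -0.3963 tilt [ 0.0013 -0.0006] w 0.0005 gf 0.0 F [ 0.48 -0.31 -0.44] Ffix [ 0.57 -0.1 ]
top [ 0.638  -0.1594  0.012   0.    ] 8.9 fix 0.04802269131743306 0.00026668076522023965
scene [ 0.6365 -0.1635  0.012   0.    ] 33.7 fix 0.04822245207247343 -0.004094522697213731
```

View pics/e.png

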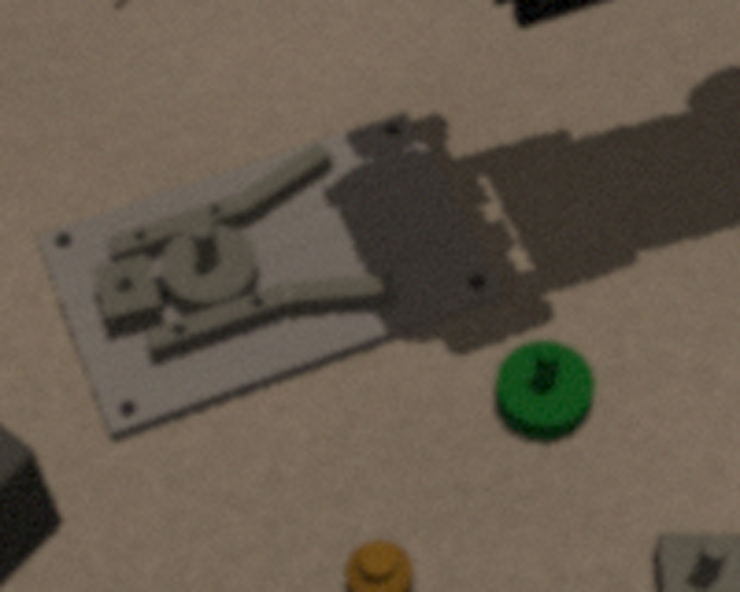

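The disc sits flat in the channel at crop (208,268), in line with the stop at (128,290). Its centre measures about 0.048 m along the fixture, about 35 mm before the stop's face. Handing in.

```bash
python3 -c "
from station import *
print(sign_off())"
```

```text
the job is handed in; nothing more can be done
None
```

I set the carrier down in the mouth and pushed it home against the screw head, held it there at about 12–13 N (wrist reading) for about 1.3 s, backed the arm clear and handed the job in at about 19.5 s; no verdict came back.

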